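# Refit a sub-plate on its locating pins and latch it

### The arm

A 6-joint arm with a two-finger parallel gripper is mounted at the origin on the work surface. World frame = base frame: x ahead of the robot, y to its left, z up, the work surface at z = 0. Lengths are in m, angles in rad, forces in N, time in s.
With the tool pointing down it reaches from about 0.275 to 0.875 m from the base axis. Payload 12.5 kg.
Tool frame: the origin (TCP) lies on the centre line of the jaws, within the pads' length; the fingertips stand bot.finger_overhang ahead of it and the grasp point (between the pads) lies 5 mm behind it (bot.finger_overhang is the distance from the TCP to the fingertips, in m); z points along the fingers, y is the line along which they close (so a half turn about z gives the same grasp; the last joint's range is limited). The gripper opens to 85 mm and grips with 20 to 120 N. Pads are 22 mm wide; open, the fingers measure 114 mm over their backs; the gripper's body (76 mm by 85 mm) begins 54 mm behind the grasp point. The pads swing forward as they close: fully open they stand 13 mm farther back than shut.
Start: joints at [-0.085, 0.351, 1.652, -0, 1.139, -0.085], TCP at [0.55, 0, 0.245] pointing down, gripper open.
Joint ranges: [-2.75, 2.75], [-0.79, 2.1], [0.01, 2.65], [-1.57, 4.71], [0.07, 3.14], [-2.87, 2.87]. Speed limits (rad/s): [2.22, 2.22, 2.79, 3.14, 3.14, 3.14].

### API

Orientations are given as a unit quaternion [x, y, z, w].
In Python, from workcell import bot gives the robot as it stands. The module is installed in compiled form; this text tells all that it offers.
- The arm moves only by the tool play_rows, never from a script. Its argument "plan" is a list of rows, each a list of 3 entries, a list of its own where there are three numbers: the turn, a rotation vector about the world's x, y, z in degrees, then the shift along the world's x, y, z in mm, then the finger opening in mm, from 0 to 85.4. In form: [[[rx, ry, rz], [x, y, z], jaw], ...]. A call has exactly 5 rows; each row is the pose to reach, as a shift and turn from the pose commanded when the call began; what a row does not reach only later rows make up. A row lasts 1/8 s, in which the tool goes at most 62.5 mm and 10.7 degrees, less where a joint would pass 70% of its speed; a pose out of reach is approached as far as the arm can. A call with a gripper value outside its range is refused whole. The fingers move at their own pace and stop on an object; the grip force is fixed at half the most. Time passes only in rows, so rows that repeat a pose let the fingers close, or fill a call up. It gives the time, the measured TCP pose, the force, the opening and the grip force at its end, in the units of the state.
- bot.sense(): the state, without advancing time (a new reading comes with each control period).
- bot.read_camera(name): name is "scene" or "side" or "wrist"; returns (picture, depth): 400x640x3 uint8, red, green, blue; 400x640 float32, m along the optical axis (not along the pixel's ray), 0 where there is no reading.
- bot.camera_info(name): a dict with "fx", "fy", "cx", "cy" (pixels), "R" (3x3) and "t" (3): a world point X has camera coordinates R X + t. Camera axes: x right, y down, z forward; pixel columns grow to the right and rows downward; lengths in m; the calibration is good to about 2 mm. A picture is of the moment at which its call begins: read the wrist's pose just before it. camera_info takes no time and is no camera call; for the wrist camera it gives the pose at the moment of the call.
- bot.close_job(): hands the job in; it is judged then, once.
The state is a dict: "time_s": time; "joint_positions": joint angles; "joint_velocities": joint speeds; "tau": joint torques, N m; "eef_pos": TCP position; "orientation": TCP orientation; "ft_force": force on the tool from outside, world axes, zero at the start; "moment": the same for the moment, N m; "gripper_width": finger opening in m; "gripper_force": force on a finger pad.
Only numpy, scipy, OpenCV 4.12 (cv2) and the standard library are available. Lean on these libraries where they do the work, as an engineer would, in place of code of your own. Each camera call takes 0.05 s, during which the arm holds its last target. There are 200 camera calls.

### The job

Put the loose aluminium plate back on the machine bed, handle up: its two locating pins may have been shifted a little, so gently feel for them, sliding the plate lightly over their tips until both holes drop over them and it lies fully down and flat on the bed pads. Only then swing the latch by its knob fully across the plate's edge to lock it, and let go. Don't press hard on the bed, and leave the other things where they are.

Things in the scene. Friction and masses are not known exactly. Their poses are not given: they have to be found in the camera images.
- plate_grip (a point): Centre of the plate's black bar handle (14 mm wide in x, 70 long in y, 14 high), 36 mm above the plate's underside. Axes are the plate's, z up. Loose aluminium plate, 0.3 to 0.6 kg, 110 (x) x 140 (y) x 8 mm, starting flat on the bench. Through holes: round 12.5 mm at y = -52 mm; slot 12.5 (x) x 16.5 mm (y) at y = +52 mm. Fits either way round. Pin tips bear 25 N safely.
- bed: Fixed machine bed, origin on the bench top, z up. Black base 12 mm high, x -110 to +140, y -120 to +120 mm. Its two aluminium pads (tops at z = 22 mm) span y -75 to +75 mm, x -60 to -10 and x +34 to +80 mm; the plate must lie on both. Beyond x = +98 mm stand a manifold (66 mm high) and a regulator (107 mm high, at x 118, y 70 mm).
- pin_mark (a point): Middle of the range in which the pins can stand, at pin-top height; bed x 11, y 0, z 30 mm, bed axes. Two steel pins, 10 mm diameter, tips barely bevelled, tops 8 mm above the pads, at y = -52 and +52 mm, both at the same x, which is not measured: anywhere within 9 mm either way of this point along x. They do not move. Handle centre height: 66 mm with the plate on the pin tips, 58 mm seated.
- latch (a joint): Angle of the latch arm about its upright pivot, which it holds by friction. 0 to 0.35 at the start: open, clear of the plate. It grows clockwise seen from above, to a stop at 1.92, where the arm lies along the bed's +y, across the plate's edge. About 1.1 N at the knob moves it.
- latch_knob (a point): Point on the axis of the latch's upright black round knob, 60 mm above the bench. The knob is 16 mm in diameter and spans heights 40.5 to 74.5 mm; its axis is 46 mm from the pivot. The arm below it is 16 mm wide with its underside at 32.5 mm, 2.5 mm above the seated plate.
- latch_pivot (a point): Point on the latch's upright pivot axis, at the knob point's height; on the bed at x = -28, y = -90 mm. Axes are the bed's.
- fitting: Bystander: brass hose fitting, 22 mm wide, 30 mm tall, standing on the bench near the plate. Leave alone.
- standoff: Bystander: steel standoff, 14 mm diameter, 40 mm tall, standing on the bed's black base at its near left. Leave alone.
- screwdriver: Bystander: screwdriver lying on the bench. Leave alone.
- wrench: Bystander: wrench lying on the bench beyond the plate's left side. Leave alone.
- jar: Bystander: white jar, 60 mm diameter, 70 mm tall. Leave alone.
- valve: Bystander: spare black valve, 50 x 24 mm, 52 mm tall. Leave alone.
There are look-alikes about, which are no part of the job. Leave any pink look-alike of the part that bears plate_grip alone.

How it is judged:
By the outcome, as a careful person would: the job done as asked, in the order asked, and still so for the second after the job is handed in, with the robot touching nothing.
It also fails if it takes over 70 s, if anything falls off the work surface, if the arm or the gripper's body presses on something with over 40 N, if the wrist force passes 120 N, or if a joint passes its speed limit or range.

## Working session

There is one attempt and no reset: what is moved stays moved. The work goes in short steps, Python scripts to look and compute and a tool call to move; the robot and the scene stay as the last step left them, time stands still between calls to the robot, and variables do not carry over. Pictures are saved under pics/ and viewed, at most 13 in all, crops included, and the job is handed in when it is done.

Besides the shell and the picture viewer there is one more tool, called as name([rows], argument=value, ...), one row to a line, values as JSON. play_rows: Moves the arm, as the interface text tells. Its arguments: {"type":"object","properties":{"plan":{"type":"array","items":{"type":"array"}}},"required":["plan"]}

```bash
mkdir -p pics; cat > h.py <<'E'
import numpy as np, cv2
from workcell import bot
def grab(n,f=None):
    info=bot.camera_info(n); p,d=bot.read_camera(n)
    np.savez('last_'+n+'.npz',p=p,d=d,**{k:np.array(v) for k,v in info.items()})
    if f: cv2.imwrite('pics/'+f,p[:,:,::-1])
    return p,d,info
def load(n): return np.load('last_'+n+'.npz')
def pt(L,u,v,z=None):
    R=np.array(L['R']);t=np.array(L['t'])
    r=np.array([(u-L['cx'])/L['fx'],(v-L['cy'])/L['fy'],1.])
    c=-R.T@t; w=R.T@r
    if z is None:
        d=L['d'][int(v),int(u)]; return c+w*d
    return c+w*(z-c[2])/w[2]
E
python3 - <<'E'
from h import *
grab('scene','scene.png');grab('side','side.png');grab('wrist','wrist.png')
for n in('scene','side','wrist'):
    i=bot.camera_info(n);print(n,-np.array(i['R']).T@np.array(i['t']),np.array(i['R'])[2])
s=bot.sense();print(s);print(bot.finger_overhang)
E
```

```text
scene [ 1.36572067 -0.21145324  0.72003636] [-0.77132617  0.19247364 -0.60663815]
side [-0.02051835 -0.75910517  0.84394526] [ 0.46574337  0.61351778 -0.63771393]
wrist [0.55040398 0.08456869 0.37339579] [-0.00150273 -0.32685445 -0.9450735 ]
{'time_s': 0.15, 'joint_positions': array([-8.45936976e-02,  3.51100101e-01,  1.65228424e+00, -1.08273898e-05,
        1.13911783e+00, -8.45694612e-02]), 'joint_velocities': array([ 3.84251039e-05, -2.29862245e-03, -3.08989035e-03, -3.33983039e-04,
       -7.84274566e-04,  3.57606697e-04]), 'tau': array([ 7.13946501e-04, -5.06248283e+01, -2.91500723e+01, -2.80964593e-05,
        3.35960038e-03, -3.10250061e-05]), 'eef_pos': array([5.49748499e-01, 4.78917798e-05, 2.44886145e-01]), 'orientation': array([ 7.07113674e-01,  7.07099742e-01, -2.97003285e-04, -3.44407277e-04]), 'ft_force': array([-6.19505427e-01,  4.10384724e-04,  1.55423843e-02]), 'moment': array([-1.97530100e-02, -5.86293248e-05,  2.39926227e-03]), 'gripper_force': 0.0, 'gripper_width': 0.08503246862125456}
0.014
```

View pics/scene.png

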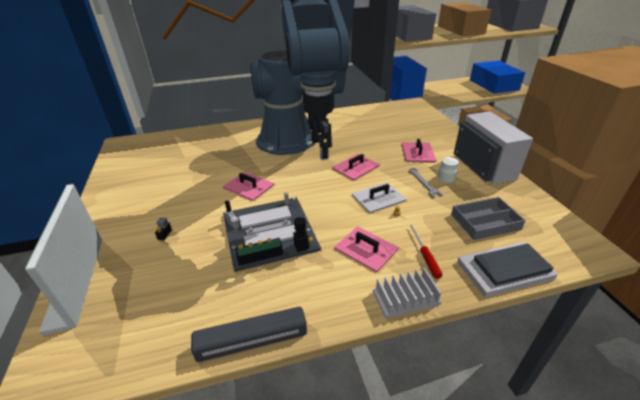

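View pics/side.png

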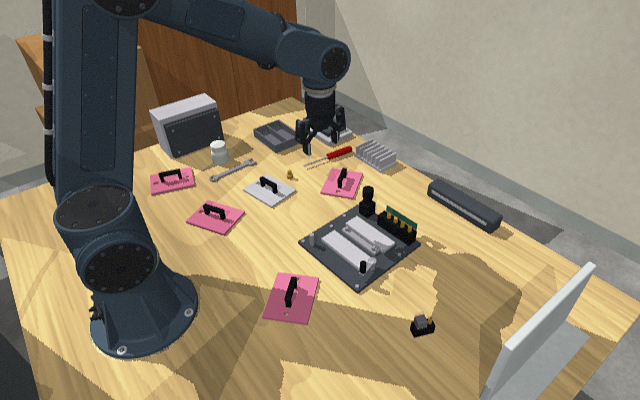

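```bash
python3 - <<'E'
from h import *
a=load('side')['p'][165:295,235:425]; 
b=cv2.resize(a[:,:,::-1],None,fx=4.2,fy=4.2,interpolation=cv2.INTER_CUBIC); cv2.imwrite('pics/c1.png',b)
L=load('side')
for u,v,z in [(270,188,.008),(360,248,.012),(245,188,.008),(274,206,.008),(297,188,.008)]: print(u,v,pt(L,u,v),pt(L,u,v,z))
E
```

```text
270 188 [0.49219791 0.21164253 0.00900988] [0.49281806 0.21281669 0.008     ]
360 248 [ 0.53473386 -0.18325969  0.01455211] [ 0.53644242 -0.18148777  0.012     ]
245 188 [0.42745613 0.26274611 0.01070246] [0.42890905 0.26606028 0.008     ]
274 206 [ 4.57501701e-01  1.35301238e-01 -1.63258695e-04] [0.45287883 0.12665156 0.008     ]
297 188 [0.56362829 0.15885266 0.00499624] [0.56153682 0.15556602 0.008     ]
```

View pics/c1.png

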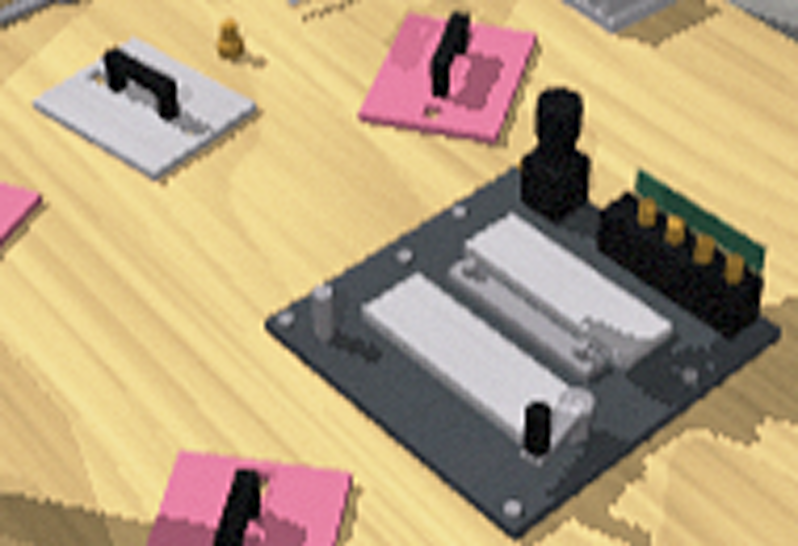

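View pics/wrist.png

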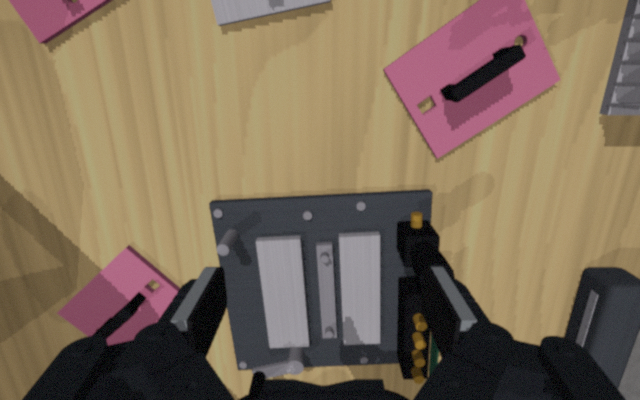

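play_rows([
  [[0,0,0],[0,-50,-10],85],
  [[0,0,0],[0,-100,-20],85],
  [[0,0,0],[0,-120,-30],85],
  [[0,0,0],[0,-120,-30],85],
  [[0,0,0],[0,-120,-30],85],
])

```text
time_s: 0.78
eef_pos: [0.5501, -0.119, 0.2154]
orientation: [0.707, 0.707, 0.0, -0.0]
ft_force: [0.4, 0.5, 0.8]
gripper_width: 0.0851
gripper_force: 0.0
```

```bash
python3 - <<'E'
from h import *
grab('wrist'); print(bot.sense()['eef_pos'])
a=load('wrist')['p'][:,:,::-1][60:400,130:530]
b=cv2.resize(a,None,fx=1.76,fy=1.76,interpolation=cv2.INTER_CUBIC); cv2.imwrite('pics/w2.png',b); print(b.shape)
E
```

```text
[ 0.55018812 -0.11887372  0.2155971 ]
(598, 704, 3)
```

View pics/w2.png

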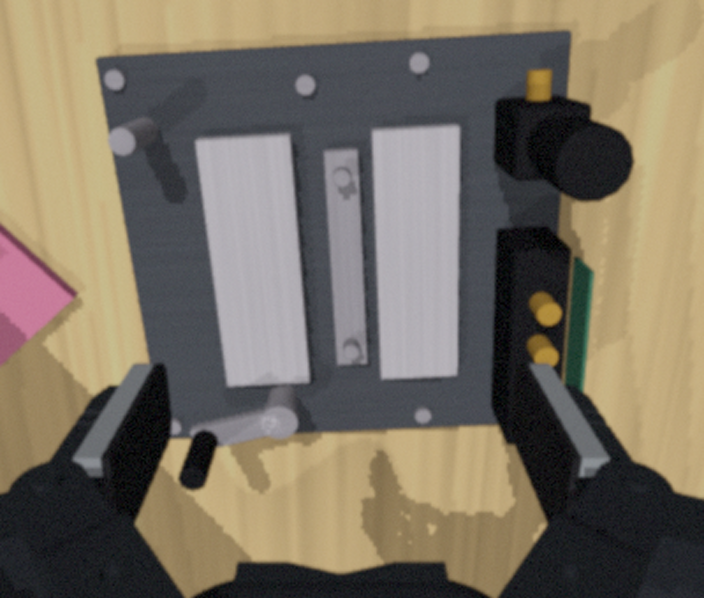

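```bash
python3 - <<'E'
from h import *
from scipy.optimize import least_squares
L=load('wrist')
pix=lambda u,v:(130+(u+.5)/1.76-.5,60+(v+.5)/1.76-.5)
obs=[(196,139,-60,75,22),(290,133,-10,75,22),(310,383,-10,-75,22),(227,386,-60,-75,22),(372,129,34,75,22),(461,125,80,75,22),(459,376,80,-75,22),(380,380,34,-75,22),(98,58,-110,120,12),(570,31,140,120,12)]
W=np.array([pt(L,*pix(u,v),z/1000)[:2] for u,v,_,_,z in obs]);B=np.array([[o[2],o[3]] for o in obs])/1000
def T(p,b): c,s=np.cos(p[2]),np.sin(p[2]); return b@np.array([[c,s],[-s,c]])+p[:2]
r=least_squares(lambda p:(T(p,B)-W).ravel(),[.55,-.18,0],loss='soft_l1',f_scale=.001)
p=r.x;print('bed',p,np.degrees(p[2]));print(np.round((T(p,B)-W)*1000,1).tolist())
np.save('bed.npy',p)
c,s=np.cos(p[2]),np.sin(p[2])
def bed(w): d=w[:2]-p[:2]; return np.round(1000*np.array([c*d[0]+s*d[1],-s*d[0]+c*d[1]]),1)
for n,u,v,z in [('p+',342,177,.03),('p-',351,347,.03),('standoff',122,141,.052),('pivot?',280,420,.04),('knobtop',194,480,.0745)]:
    w=pt(L,*pix(u,v),z);print(n,w,bed(w))
# plate in side image: mask white
S=load('side')
for n,u,v in [('a',34,103),('b',136,40),('c',257,107),('d',155,178)]:
    print(n,pt(S,235+(u+.5)/4.2-.5,165+(v+.5)/4.2-.5,.008 if n!='d' else .008))
k=[pt(S,235+(u+.5)/4.2-.5,165+(v+.5)/4.2-.5,.043) for u,v in [(111,50),(170,82)]];print('handle',k)
i=L['p'][:,:,::-1]
x=[cv2.resize(i[b-20:b+20,a-20:a+20],None,fx=10,fy=10,interpolation=cv2.INTER_CUBIC) for a,b in [(324,160),(329,258)]]
s=S['p'][:,:,::-1][170:210,240:300]
s=cv2.resize(s,(800,533-340+0) if 0 else (300,200),interpolation=cv2.INTER_CUBIC)
cv2.imwrite('pics/pins.png',np.hstack(x))
E
```

```text
bed [ 0.53737377 -0.15978816  0.05304065] 3.039005119420846
[[-0.1, -0.8], [-0.1, -1.4], [-0.4, 0.7], [0.5, 0.2], [0.5, -1.2], [-0.3, -0.9], [-1.1, 0.4], [0.9, 0.8], [-2.0, 0.8], [2.1, 0.5]]
p+ [ 0.55103038 -0.10590836  0.03      ] [16.5 53.1]
p- [ 0.55643487 -0.20676476  0.03      ] [ 16.5 -47.9]
standoff [ 0.4450724  -0.08336599  0.052     ] [-88.1  81.2]
pivot? [ 0.51470189 -0.2497324   0.04      ] [-27.4 -88.6]
knobtop [ 0.47081808 -0.26373666  0.0745    ] [ -72.  -100.3]
a [0.41997517 0.26551128 0.008     ]
b [0.52690733 0.28572882 0.008     ]
c [0.55205707 0.1489192  0.008     ]
d [0.4442663  0.12752888 0.008     ]
handle [array([0.48179306, 0.24323258, 0.043     ]), array([0.49479095, 0.17874343, 0.043     ])]
```

View pics/pins.png

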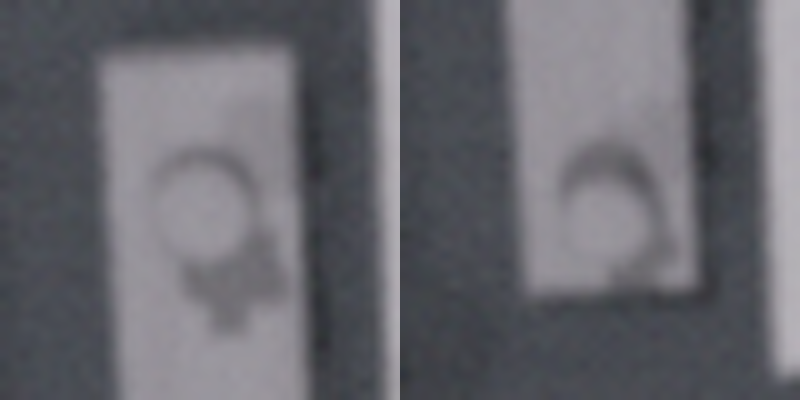

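play_rows([
  [[0,0,2],[-10,55,0],85],
  [[0,0,4],[-22,112,-10],85],
  [[0,0,6],[-34,170,-30],85],
  [[0,0,8],[-48,230,-50],85],
  [[0,0,10.5],[-60,290,-65],85],
])

```text
time_s: 1.45
eef_pos: [0.4895, 0.1701, 0.1509]
orientation: [0.638, 0.77, 0.0, 0.0]
ft_force: [1.2, 0.7, 0.4]
gripper_width: 0.0849
gripper_force: 0.0
```

play_rows([
  [[0,0,0],[-2,39,-5],85],
  [[0,0,0],[-2,39,-5],85],
  [[0,0,0],[-2,39,-5],85],
  [[0,0,0],[-2,39,-5],85],
  [[0,0,0],[-2,39,-5],85],
])

```text
time_s: 2.08
eef_pos: [0.4887, 0.2057, 0.1462]
orientation: [0.64, 0.768, 0.0, 0.0]
ft_force: [-0.7, -0.8, 0.1]
gripper_width: 0.0848
gripper_force: 0.0
```

```bash
python3 - <<'E'
from h import *
grab('wrist','w3.png'); s=bot.sense();print(s['eef_pos'],s['time_s'],s['ft_force'])
E
```

```text
[0.48871092 0.20578082 0.14613563] 2.125 [-0.04443239  0.21247373  0.4293305 ]
```

View pics/w3.png

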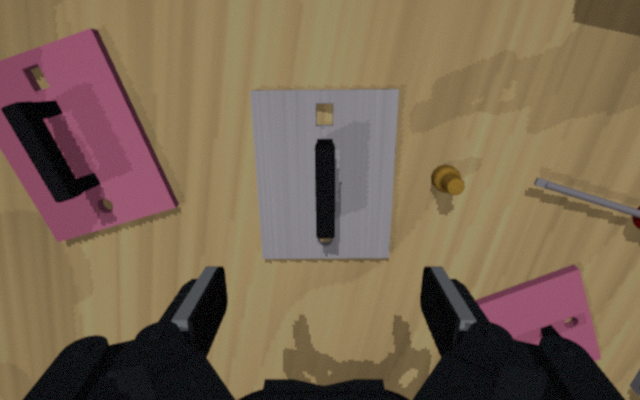

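```bash
python3 - <<'E'
from h import *
L=load('wrist')
P=[pt(L,*q,.008) for q in [(253,90),(398,89),(391,258),(264,260)]]
print(np.mean(P,0)); print([np.degrees(np.arctan2(*(a-b)[[1,0]])) for a,b in [(P[1],P[0]),(P[2],P[3])]],[np.degrees(np.arctan2(-(a-b)[0],(a-b)[1])) for a,b in [(P[0],P[3]),(P[1],P[2])]])
H=[pt(L,*q,.043) for q in [(325,140),(325.5,239)]];print(H,np.mean(H,0),np.degrees(np.arctan2(-(H[0]-H[1])[0],(H[0]-H[1])[1])))
E
```

```text
[0.49041298 0.21269726 0.008     ]
[np.float64(10.835874500738953), np.float64(11.492747814042863)] [np.float64(10.517039677729873), np.float64(12.021360848260025)]
[array([0.48192135, 0.25088439, 0.043     ]), array([0.49572219, 0.17877046, 0.043     ])] [0.48882177 0.21482742 0.043     ] 10.834010701896707
```

play_rows([
  [[0,0,0.7],[1,8,-40],85],
  [[0,0,0.7],[1,8,-80],85],
  [[0,0,0.7],[1,8,-105],85],
  [[0,0,0.7],[1,8,-113],85],
  [[0,0,0.7],[1,8,-113],85],
])

```text
time_s: 2.75
eef_pos: [0.4897, 0.2142, 0.0332]
orientation: [0.635, 0.773, -0.0, 0.0]
ft_force: [1.1, 0.5, 0.9]
gripper_width: 0.0848
gripper_force: 0.0
```

play_rows([
  [[0,0,0],[0,0,0],10],
  [[0,0,0],[0,0,0],10],
  [[0,0,0],[0,0,0],10],
  [[0,0,0],[0,0,0],10],
  [[0,0,0],[0,0,0],10],
])

```text
time_s: 3.38
eef_pos: [0.4896, 0.2144, 0.0333]
orientation: [0.635, 0.773, 0.0, 0.0]
ft_force: [-2.0, -0.4, 5.6]
gripper_width: 0.0129
gripper_force: 59.8
```

play_rows([
  [[0,0,0],[0,0,10],10],
  [[0,0,0],[0,0,40],10],
  [[0,0,0],[0,0,80],10],
  [[0,0,0],[3,-15,100],10],
  [[0,0,-1],[10,-55,100],10],
])

```text
time_s: 4.0
eef_pos: [0.5001, 0.1599, 0.1348]
orientation: [0.641, 0.768, 0.001, 0.001]
ft_force: [0.2, 0.2, -6.3]
gripper_width: 0.0127
gripper_force: 59.3
```

play_rows([
  [[0,0,-1],[9,-50,0],10],
  [[0,0,-3],[18,-105,0],10],
  [[0,0,-5],[27,-160,0],10],
  [[0,0,-6],[36,-210,0],10],
  [[0,0,-7],[45,-260,0],10],
])

```text
time_s: 4.62
eef_pos: [0.5443, -0.1023, 0.1331]
orientation: [0.687, 0.726, -0.0, -0.0]
ft_force: [-0.8, 0.5, -5.7]
gripper_width: 0.0128
gripper_force: 59.2
```

play_rows([
  [[0,0,0],[4,-30,0],10],
  [[0,0,0],[9,-57,0],10],
  [[0,0,0],[9,-57,0],10],
  [[0,0,0],[9,-57,0],10],
  [[0,0,0],[9,-57,0],10],
])

```text
time_s: 5.25
eef_pos: [0.5533, -0.1568, 0.1329]
orientation: [0.687, 0.727, -0.0, -0.0]
ft_force: [0.5, 0.4, -5.5]
gripper_width: 0.0127
gripper_force: 59.3
```

```bash
python3 - <<'E'
from h import *
grab('side'); grab('wrist')
s=bot.sense();print(s['eef_pos'],s['orientation'],s['time_s'],s['ft_force'],s['moment'],s['gripper_width'])
q=s['orientation'];print(2*np.degrees(np.arctan2(q[1],q[0]))-90)
a=load('wrist')['p'][:,:,::-1];b=load('side')['p'][:,:,::-1][130:330,235:475]
cv2.imwrite('pics/c4.png',np.vstack([cv2.resize(a,(448,280)),cv2.resize(b,(448,310))]) )
E
```

```text
[ 0.55345593 -0.15693309  0.1330214 ] [ 6.86760093e-01  7.26884149e-01 -3.40081070e-05 -9.28256708e-05] 5.35 [-0.22154003 -0.19618699 -4.83748196] [-0.02301482  0.00626637  0.01548021] 0.012734114850162973
3.2516271515460744
```

View pics/c4.png

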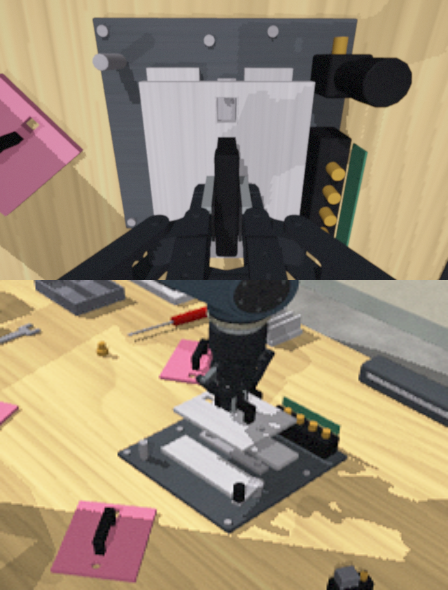

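play_rows([
  [[0,0,-0.2],[0,-1.5,-30],10],
  [[0,0,-0.2],[0,-1.5,-50],10],
  [[0,0,-0.2],[0,-1.5,-60],10],
  [[0,0,-0.2],[0,-1.5,-65],10],
  [[0,0,-0.2],[0,-1.5,-65],10],
])

```text
time_s: 5.98
eef_pos: [0.5537, -0.1591, 0.0682]
orientation: [0.688, 0.725, 0.0, 0.0]
ft_force: [0.1, 0.4, -5.1]
gripper_width: 0.0128
gripper_force: 59.2
```

play_rows([
  [[0,0,0],[0,0,-1],10],
  [[0,0,0],[0,0,-2],10],
  [[0,0,0],[0,0,-3],10],
  [[0,0,0],[0,0,-4],10],
  [[0,0,0],[0,0,-4.5],10],
])

```text
time_s: 6.6
eef_pos: [0.5535, -0.1591, 0.0634]
orientation: [0.688, 0.725, -0.0, -0.0]
ft_force: [0.5, -0.3, -5.2]
gripper_width: 0.0127
gripper_force: 59.2
```

play_rows([
  [[0,0,0],[0,0,-0.5],10],
  [[0,0,0],[0,0,-1],10],
  [[0,0,0],[0,0,-1],10],
  [[0,0,0],[0,0,-1],10],
  [[0,0,0],[0,0,-1],10],
])

```text
time_s: 7.22
eef_pos: [0.5535, -0.1591, 0.0625]
orientation: [0.688, 0.725, -0.0, -0.0]
ft_force: [0.2, -0.8, -5.1]
gripper_width: 0.0128
gripper_force: 59.2
```

play_rows([
  [[0,0,0],[0,0,-0.5],10],
  [[0,0,0],[0,0,-1],10],
  [[0,0,0],[0,0,-1],10],
  [[0,0,0],[0,0,-1],10],
  [[0,0,0],[0,0,-1],10],
])

```text
time_s: 7.85
eef_pos: [0.5535, -0.1591, 0.0614]
orientation: [0.688, 0.725, -0.0, -0.0]
ft_force: [0.2, 0.4, -5.1]
gripper_width: 0.0129
gripper_force: 59.2
```

play_rows([
  [[0,0,0],[0,0,-0.5],10],
  [[0,0,0],[0,0,-1],10],
  [[0,0,0],[0,0,-1.5],10],
  [[0,0,0],[0,0,-1.5],10],
  [[0,0,0],[0,0,-1.5],10],
])

```text
time_s: 8.48
eef_pos: [0.5535, -0.1591, 0.0599]
orientation: [0.688, 0.725, -0.0, -0.0]
ft_force: [0.1, 0.2, -3.9]
gripper_width: 0.013
gripper_force: 59.2
```

play_rows([
  [[0,0,0],[0,0,-0.5],10],
  [[0,0,0],[0,0,-1],10],
  [[0,0,0],[0,0,-1],10],
  [[0,0,0],[0,0,-1],10],
  [[0,0,0],[0,0,-1],10],
])

```text
time_s: 9.1
eef_pos: [0.5535, -0.1591, 0.0589]
orientation: [0.688, 0.725, -0.0, -0.0]
ft_force: [0.1, 0.8, -4.9]
gripper_width: 0.0129
gripper_force: 59.2
```

```bash
python3 - <<'E'
from h import *
s=bot.sense();print(s['eef_pos'],s['orientation'],s['ft_force'],s['moment'])
E
```

```text
[ 0.55350543 -0.1591095   0.0589365 ] [ 6.88363847e-01  7.25365572e-01 -2.77514905e-06 -2.25819193e-05] [ 0.08336078  0.77907044 -4.88545156] [0.1400058  0.06510104 0.04193162]
```

play_rows([
  [[0,0,0],[0,0,-0.5],10],
  [[0,0,0],[0,0,-1],10],
  [[0,0,0],[0,0,-1.5],10],
  [[0,0,0],[0,0,-1.5],10],
  [[0,0,0],[0,0,-1.5],10],
])

```text
time_s: 9.72
eef_pos: [0.5535, -0.1591, 0.0574]
orientation: [0.688, 0.725, -0.0, -0.0]
ft_force: [-0.9, 0.0, -5.6]
gripper_width: 0.0124
gripper_force: 59.2
```

```bash
python3 - <<'E'
from h import *
s=bot.sense();print(s['eef_pos'],s['orientation'],s['ft_force'],s['moment'])
E
```

```text
[ 0.55349142 -0.15911839  0.05744396] [ 6.88362040e-01  7.25367286e-01 -1.23918537e-05 -3.27129141e-05] [-0.88636804  0.03507523 -5.59596711] [0.10589608 0.03281312 0.04152797]
```

play_rows([
  [[0,0,0],[0,0,-0.5],10],
  [[0,0,0],[0,0,-1],10],
  [[0,0,0],[0,0,-1.5],10],
  [[0,0,0],[0,0,-1.5],10],
  [[0,0,0],[0,0,-1.5],10],
])

```text
time_s: 10.35
eef_pos: [0.5535, -0.1591, 0.0559]
orientation: [0.688, 0.725, -0.0, 0.0]
ft_force: [-0.2, 1.6, -5.0]
gripper_width: 0.0123
gripper_force: 59.2
```

play_rows([
  [[0,0,0],[0,0,-0.3],10],
  [[0,0,0],[0,0,-0.6],10],
  [[0,0,0],[0,0,-0.6],10],
  [[0,0,0],[0,0,-0.6],10],
  [[0,0,0],[0,0,-0.6],10],
])

```text
time_s: 10.98
eef_pos: [0.5535, -0.1591, 0.0554]
orientation: [0.688, 0.725, 0.0, 0.0]
ft_force: [0.1, 2.1, -3.8]
gripper_width: 0.0129
gripper_force: 59.5
```

```bash
python3 - <<'E'
from h import *
grab('wrist')
s=bot.sense();print(s['eef_pos'],s['orientation'],s['ft_force'],s['moment'])
a=load('wrist')['p'][:,:,::-1]
cv2.imwrite('pics/w5.png',cv2.resize(a[60:400,130:530],(700,595),interpolation=cv2.INTER_CUBIC))
E
```

```text
[ 0.55354636 -0.15909263  0.05539182] [6.88339528e-01 7.25388650e-01 1.88297418e-05 6.67705129e-06] [-0.63729786  1.7309252  -4.61561988] [0.24066465 0.00157639 0.0366213 ]
```

View pics/w5.png

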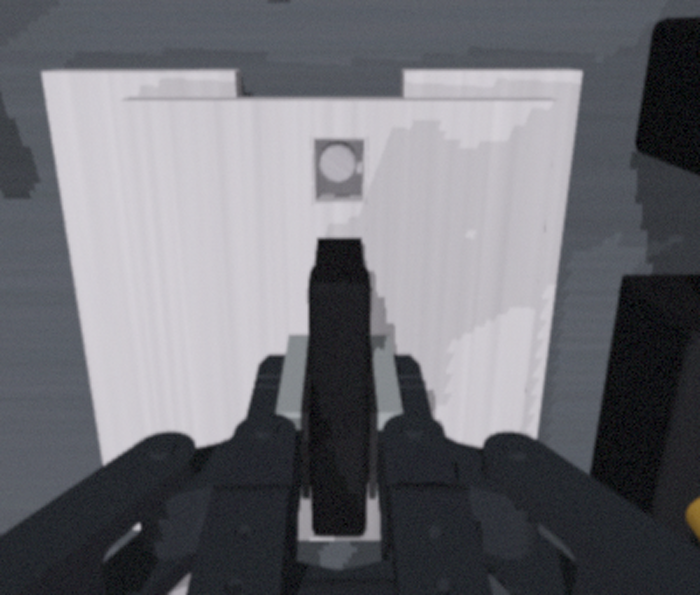

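play_rows([
  [[0,0,0],[0,0.5,0],10],
  [[0,0,0],[0,0.8,-0.3],10],
  [[0,0,0],[0,0.8,-0.6],10],
  [[0,0,0],[0,0.8,-0.6],10],
  [[0,0,0],[0,0.8,-0.6],10],
])

```text
time_s: 11.65
eef_pos: [0.5536, -0.1587, 0.0554]
orientation: [0.688, 0.725, -0.0, 0.0]
ft_force: [-4.2, -2.4, 5.5]
gripper_width: 0.0129
gripper_force: 60.7
```

play_rows([
  [[0,0,0],[0,0,-0.3],10],
  [[0,0,0],[0,0,-0.5],10],
  [[0,0,0],[0,0,-0.5],10],
  [[0,0,0],[0,0,-0.5],10],
  [[0,0,0],[0,0,-0.5],10],
])

```text
time_s: 12.28
eef_pos: [0.5536, -0.1587, 0.0553]
orientation: [0.688, 0.725, -0.0, 0.0]
ft_force: [-6.4, -1.3, 11.8]
gripper_width: 0.013
gripper_force: 61.6
```

play_rows([
  [[0,0,0],[0,0,0.8],10],
  [[0,0,0],[0,0,0.8],10],
  [[0,0,0],[0,0,0.8],40],
  [[0,0,0],[0,0,0.8],60],
  [[0,0,0],[0,0,0.8],60],
])

```text
time_s: 12.9
eef_pos: [0.5536, -0.1582, 0.055]
orientation: [0.688, 0.725, 0.0, -0.0]
ft_force: [-0.3, 0.7, 0.1]
gripper_width: 0.06
gripper_force: 0.0
```

play_rows([
  [[0,0,0],[0,0,0],60],
  [[0,0,0],[0,0,20],60],
  [[0,0,0],[0,0,60],60],
  [[0,0,0],[0,0,110],30],
  [[0,0,0],[0,0,120],10],
])

```text
time_s: 13.52
eef_pos: [0.5548, -0.1587, 0.1782]
orientation: [0.688, 0.725, 0.001, 0.002]
ft_force: [0.2, 0.6, 0.2]
gripper_width: 0.0238
gripper_force: 0.0
```

play_rows([
  [[0,0,0],[0,20,20],0],
  [[0,0,0],[0,30,20],0],
  [[0,0,0],[0,30,20],0],
  [[0,0,0],[0,30,20],0],
  [[0,0,0],[0,30,20],0],
])

```text
time_s: 14.15
eef_pos: [0.5534, -0.1286, 0.1945]
orientation: [0.688, 0.725, -0.0, -0.0]
ft_force: [0.4, -0.4, 0.3]
gripper_width: -0.0
gripper_force: 0.0
```

```bash
python3 - <<'E'
from h import *
grab('wrist')
s=bot.sense();print(s['time_s'],s['eef_pos'],s['orientation'],s['ft_force'],s['gripper_width'])
L=load('wrist')
cv2.imwrite('pics/w6.png',cv2.resize(L['p'][:,:,::-1],(800,500),interpolation=cv2.INTER_CUBIC))
# depth-> heights in bed frame over plate
p=np.load('bed.npy');d=L['d'];v,u=np.mgrid[0:400,0:640]
r=np.stack([(u-L['cx'])/L['fx'],(v-L['cy'])/L['fy'],np.ones_like(u)],-1)*d[...,None]
w=(r-L['t'])@L['R'];b=w[...,:2]-p[:2];c,s_=np.cos(p[2]),np.sin(p[2])
bx=(c*b[...,0]+s_*b[...,1])*1000;by=(-s_*b[...,0]+c*b[...,1])*1000
for x in(-25,0,35,60):
  print([(y,round(1000*float(np.median(w[...,2][(abs(bx-x)<5)&(abs(by-y)<5)&(d>0)])),1)) for y in (-60,-40,0,40,60) if ((abs(bx-x)<5)&(abs(by-y)<5)).any()])
E
```

```text
14.2 [ 0.55337034 -0.12857594  0.19459246] [ 6.88485882e-01  7.25249643e-01 -1.78143871e-04 -3.37435315e-04] [0.01346352 0.11382027 0.26366041] -5.1957953214397975e-05
[(-60, 30.0), (-40, 30.2), (0, 29.9), (40, 253.2), (60, 30.1)]
[(-40, 30.0), (0, 29.9), (40, 231.6), (60, 29.9)]
[(-40, 30.0), (0, 29.9), (40, 229.8), (60, 30.0)]
[(-60, 30.0), (-40, 29.9), (0, 29.9), (40, 252.7), (60, 30.0)]
```

View pics/w6.png

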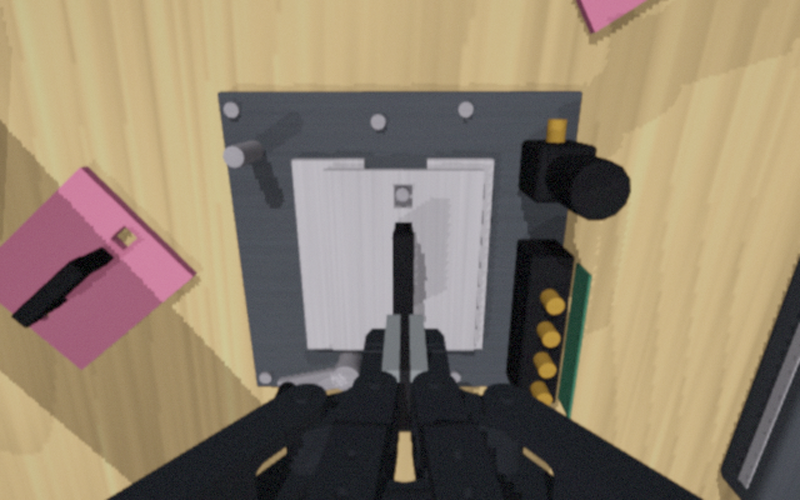

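```bash
python3 - <<'E'
from h import *
p=np.load('bed.npy');c,s_=np.cos(p[2]),np.sin(p[2])
s=bot.sense();e=s['eef_pos']*1000;print(s['joint_positions'])
for a in [193]+list(range(190,80,-10))+[84]:
    r=np.radians(a);b=np.array([-28+46*np.cos(r),-90+46*np.sin(r)])
    w=p[:2]*1000+[c*b[0]-s_*b[1],s_*b[0]+c*b[1]]
    print(a,w.round(1),'rel',(w-e[:2]).round(1))
E
```

```text
[-3.10229212e-01  4.40004245e-01  1.65423754e+00 -3.22057186e-05
  1.04811351e+00 -3.62210796e-01]
193 [ 470.  -263.9] rel [ -83.4 -135.3]
190 [ 469.4 -261.5] rel [ -84.  -132.9]
180 [ 468.2 -253.6] rel [ -85.1 -125. ]
170 [ 468.5 -245.6] rel [ -84.8 -117. ]
160 [ 470.2 -237.7] rel [ -83.2 -109.2]
150 [ 473.2 -230.3] rel [ -80.2 -101.7]
140 [ 477.4 -223.5] rel [-75.9 -94.9]
130 [ 482.8 -217.5] rel [-70.6 -88.9]
120 [ 489.1 -212.6] rel [-64.3 -84. ]
110 [ 496.2 -208.8] rel [-57.2 -80.2]
100 [ 503.8 -206.3] rel [-49.6 -77.8]
90 [ 511.7 -205.2] rel [-41.6 -76.6]
84 [ 516.6 -205.2] rel [-36.8 -76.6]
```

play_rows([
  [[0,0,10],[-20,-30,0],30],
  [[0,0,20],[-40,-60,0],30],
  [[0,0,30],[-60,-90,0],30],
  [[0,0,40],[-75,-120,0],30],
  [[0,0,50],[-83,-135,0],30],
])

```text
time_s: 14.82
eef_pos: [0.4696, -0.2649, 0.195]
orientation: [0.315, 0.949, -0.0, -0.0]
ft_force: [0.8, -0.4, 0.4]
gripper_width: 0.0299
gripper_force: 0.0
```

play_rows([
  [[0,0,10],[0,0,0],30],
  [[0,0,20],[0,0,-20],30],
  [[0,0,30],[0,0,-40],30],
  [[0,0,40],[0,0,-60],30],
  [[0,0,50],[0,0,-80],30],
])

```text
time_s: 15.45
eef_pos: [0.4704, -0.2636, 0.1143]
orientation: [-0.116, 0.993, -0.0, -0.0]
ft_force: [-0.2, -0.1, 0.4]
gripper_width: 0.0301
gripper_force: 0.0
```

```bash
python3 - <<'E'
from h import *
grab('wrist','w7.png');grab('side')
s=bot.sense();q=s['orientation'];print(s['time_s'],s['eef_pos'],2*np.degrees(np.arctan2(q[1],q[0]))-90,s['gripper_width'])
a=load('wrist')['p'][:,:,::-1];b=load('side')['p'][:,:,::-1][180:300,290:470]
cv2.imwrite('pics/c7.png',np.vstack([cv2.resize(a,(448,280)),cv2.resize(b,(448,300),interpolation=cv2.INTER_CUBIC)]))
E
```

```text
15.55 [ 0.46952701 -0.26291339  0.11322065] 103.09984835270077 0.029887497088904726
```

View pics/c7.png

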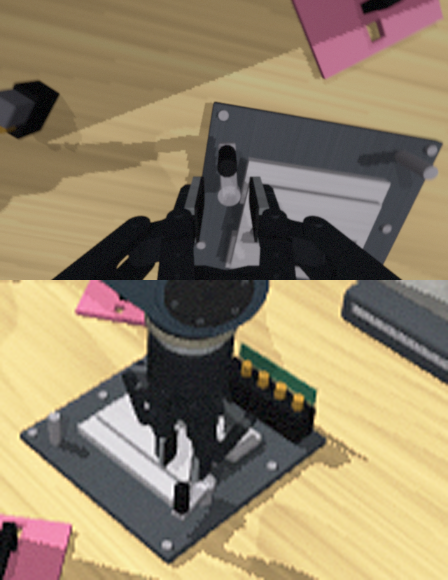

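```bash
python3 - <<'E'
from h import *
L=load('wrist')
for q in [(324,212),(324,222)]: print(pt(L,*q,.0745), pt(L,*q))
E
```

```text
[ 0.45271918 -0.2672961   0.0745    ] [ 0.46205609 -0.26503521  0.04988954]
[ 0.45824148 -0.26598416  0.0745    ] [ 0.46229807 -0.26500336  0.06465874]
```

play_rows([
  [[0,0,2],[0,-1,-15],30],
  [[0,0,2],[0,-1,-30],30],
  [[0,0,2],[0,-1,-45],30],
  [[0,0,2],[0,-1,-53],30],
  [[0,0,2],[0,-1,-53],22],
])

```text
time_s: 16.18
eef_pos: [0.4703, -0.2642, 0.0615]
orientation: [-0.13, 0.991, 0.0, -0.0]
ft_force: [0.1, 0.2, 0.1]
gripper_width: 0.0218
gripper_force: 0.0
```

play_rows([
  [[0,0,0],[0,0,0],22],
  [[0,0,0],[0,0,0],22],
  [[0,0,-5],[-1,4,0],22],
  [[0,0,-9],[-1.5,7,0],22],
  [[0,0,-13],[-2,10,0],22],
])

```text
time_s: 16.8
eef_pos: [0.4688, -0.2545, 0.0625]
orientation: [-0.016, 1.0, -0.0, 0.001]
ft_force: [1.2, -1.1, -0.3]
gripper_width: 0.022
gripper_force: 0.6
```

play_rows([
  [[0,0,-10],[0,8,0],22],
  [[0,0,-20],[2,16,0],22],
  [[0,0,-30],[5,23.5,0],22],
  [[0,0,-40],[9,30,0],22],
  [[0,0,-50],[14.5,36,0],22],
])

```text
time_s: 17.42
eef_pos: [0.483, -0.2182, 0.0624]
orientation: [0.409, 0.912, -0.0, 0.0]
ft_force: [-1.0, -2.0, 0.6]
gripper_width: 0.0224
gripper_force: 0.8
```

play_rows([
  [[0,0,-10],[6.5,5,0],22],
  [[0,0,-20],[13.5,9,0],22],
  [[0,0,-30],[21,11.5,0],22],
  [[0,0,-34],[25,12,0],22],
  [[0,0,-34],[25,12,0],22],
])

```text
time_s: 18.05
eef_pos: [0.5083, -0.2063, 0.0623]
orientation: [0.656, 0.755, 0.0, 0.0]
ft_force: [0.3, -0.1, -0.6]
gripper_width: 0.0222
gripper_force: 0.0
```

Now at ~94°; ease on to the stop.

play_rows([
  [[0,0,-2],[2,0.5,0],22],
  [[0,0,-4],[4,0.5,0],22],
  [[0,0,-5],[5,0.5,0],22],
  [[0,0,-5],[5,0.5,0],22],
  [[0,0,-5],[5,0.5,0],22],
])

```text
time_s: 18.68
eef_pos: [0.5131, -0.2059, 0.0621]
orientation: [0.688, 0.725, 0.0, 0.0]
ft_force: [-0.1, 0.7, -0.1]
gripper_width: 0.0223
gripper_force: 0.1
```

play_rows([
  [[0,0,0],[1,0,0],22],
  [[0,0,0],[2,0,0],22],
  [[0,0,0],[2,0,0],22],
  [[0,0,0],[2,0,0],22],
  [[0,0,0],[2,0,0],22],
])

```text
time_s: 19.3
eef_pos: [0.5143, -0.2057, 0.0619]
orientation: [0.688, 0.725, -0.0, -0.001]
ft_force: [-5.6, 0.1, 3.3]
gripper_width: 0.0217
gripper_force: 2.7
```

play_rows([
  [[0,0,0],[0.7,0,0],22],
  [[0,0,0],[0.7,0,0],22],
  [[0,0,0],[-2.3,0,0],22],
  [[0,0,0],[-2.3,0,0],30],
  [[0,0,0],[-2.3,0,0],30],
])

```text
time_s: 19.92
eef_pos: [0.513, -0.2059, 0.0622]
orientation: [0.688, 0.725, 0.0, 0.0]
ft_force: [1.2, 0.6, 0.6]
gripper_width: 0.0301
gripper_force: 0.0
```

play_rows([
  [[0,0,0],[0,0,20],30],
  [[0,0,0],[0,0,50],30],
  [[0,0,0],[0,0,90],30],
  [[0,0,0],[0,30,130],30],
  [[0,0,0],[0,50,150],30],
])

```text
time_s: 20.55
eef_pos: [0.5133, -0.1552, 0.2143]
orientation: [0.688, 0.725, 0.001, 0.001]
ft_force: [0.0, 0.7, -0.1]
gripper_width: 0.0298
gripper_force: 0.0
```

play_rows([
  [[0,0,0],[0,30,10],30],
  [[0,0,0],[0,40,10],30],
  [[0,0,0],[0,40,10],30],
  [[0,0,0],[0,40,10],30],
  [[0,0,0],[0,40,10],30],
])

```text
time_s: 21.18
eef_pos: [0.5126, -0.1165, 0.2216]
orientation: [0.689, 0.725, -0.0, -0.0]
ft_force: [0.1, 0.0, -0.2]
gripper_width: 0.0298
gripper_force: 0.0
```

```bash
python3 - <<'E'
from h import *
grab('wrist');grab('side')
s=bot.sense();print(s['time_s'],s['eef_pos'],s['ft_force'])
a=load('wrist')['p'][:,:,::-1][100:400,120:520];b=load('side')['p'][:,:,::-1][180:300,290:450]
cv2.imwrite('pics/c8.png',np.hstack([cv2.resize(b,(400,300),interpolation=cv2.INTER_CUBIC),a]))
E
```

```text
21.275 [ 0.51268002 -0.11627825  0.22180718] [-0.74320481 -0.42814254 -0.21345228]
```

View pics/c8.png

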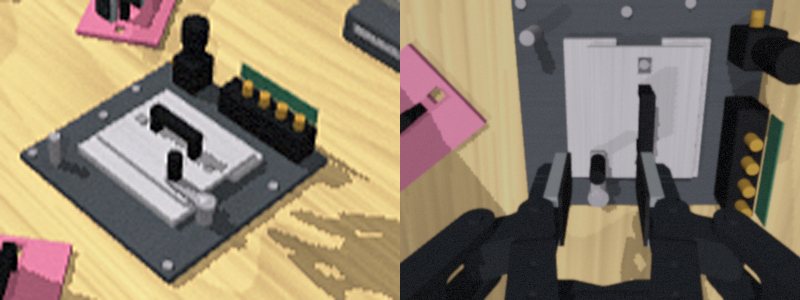

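The pictures show the plate flat on the pads, with the pin visible in the slot at right-panel (644,65). The latch arm lies along +y over the plate edge (knob 597,165; pivot 598,198), and the gripper is clear.

```bash
python3 -c "
from workcell import bot
print(bot.close_job())"
```

```text
the job is handed in; nothing more can be done
None
```

The plate is seated flat on both pads over its two pins, the latch is swung to its stop across the plate's edge, the gripper is clear, and the job was handed in at about 21 s.

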